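# Unhook a cover plate from under a spring hold-down

### The arm

A 6-joint arm with a two-finger parallel gripper is mounted at the origin on a cart in front of the work surface, level with it; the furniture and walls round the work are solid. World frame = base frame: x ahead of the robot, y to its left, z up, the work surface at z = 0. Lengths are in m, angles in rad, forces in N, time in s.
With the tool pointing down it reaches from about 0.3 to 0.85 m from the base axis. Payload 4.2 kg.
Tool frame: the origin (TCP) lies at the very end of the fingers, on their centre line; the grasp point (between the pads) lies 19 mm behind it; z points along the fingers, y is the line along which they close (so a half turn about z gives the same grasp; the last joint's range is limited). The gripper opens to 91 mm and grips with 3 to 60 N. Pads are 32 mm wide; open, the fingers measure 118 mm over their backs; the gripper's body (76 mm by 178 mm) begins 60 mm behind the grasp point.
Start: joints at [1.225, 0.32, 1.565, -0, 1.257, -0.02], TCP at [0.184, 0.545, 0.214] pointing down, gripper open.
Joint ranges: [-3.11, 3.11], [-0.84, 2.01], [0.21, 2.61], [-1.34, 4.49], [0.05, 2.63], [-2.56, 2.56]. Speed limits (rad/s): [2.57, 2.57, 3.14, 3.14, 3.14, 3.14].

### API

Orientations are given as [roll, pitch, yaw] about the fixed x, y, z axes, in that order (R = Rz(yaw) Ry(pitch) Rx(roll)).
In Python, from bench import sensors, cams, order gives the robot as it stands.
- The arm moves only by the shell command python3 -m creep 'ROWS'. ROWS is JSON, one flat list of numbers, 5 for each row, row after row: the shift along the world's x, y, z in mm, then the turn about the world's z in rad, then the opening, from 0 (shut) to 1 (fully open). A call has 1 to 12 rows; each row is the pose to reach, as a shift and turn from the pose commanded when the call began; what a row does not reach only later rows make up. A row lasts 1/10 s, in which the tool goes at most 50 mm and 8.59 degrees, less where a joint would pass 70% of its speed; a pose out of reach is approached as far as the arm can. A call with a gripper value outside its range is refused whole. The fingers move at their own pace and stop on an object; the grip force is fixed at half the most. Time passes only in rows, so rows that repeat a pose let the fingers close. It gives the time, the measured TCP pose, the force, the opening and the grip force at its end, in the units of the state.
- sensors.get_state(): the state, without advancing time (a new reading comes with each control period).
- cams.grab_frame(name): name is "side" or "top" or "wrist"; returns a dict with "frame" (420x560x3 uint8, blue, green, red), "range_z" (420x560 float32, m along the optical axis (not along the pixel's ray), 0 where there is no reading), "mtx" (3x3 intrinsics, pixels), "eye" and "attitude" of the camera in the world; the wrist camera has in their place "mount" (4x4, takes a point from camera to tool coordinates, whose origin is the TCP and whose axes are the flange's). Camera axes: x right, y down, z forward; pixel columns grow to the right and rows downward; lengths in m; the calibration is good to about 2 mm. A picture is of the moment at which its call begins: read the wrist's pose just before it.
- order.job_done(): hands the job in; it is judged then, once.
Trained networks look in the newest picture that a camera, given by its name, has taken for a name from the list of things; names that differ only in an ending like _2 or _b are one class to them, and where a whole thing is asked for, a point or a joint stands for the part that bears it (a point fixed in the world has none). Each returns a list of dicts, best first, with "score" (0 to 1); they miss things now and then, are a little off and sometimes report something else, mostly with a low value. They report only what shows in the picture. A call takes as long as a camera call.
- cams.recognise(camera, target): "rect" ([left, top, width, height] in pixels, round what is visible of it).
- cams.landmark_of(camera, target): "pixel" ([column, row] in pixels: a listed point, or the origin of a listed thing).
The state is a dict: "t": time; "qpos": joint angles; "dq": joint speeds; "joint_torque": joint torques, N m; "eef_pos": TCP position; "eef_rot": TCP orientation; "force": force on the tool from outside, world axes, zero at the start; "ft_torque": the same for the moment, N m; "opening": finger opening in m; "gripper_force": force on a finger pad.
Only numpy, scipy, OpenCV 4.12 (cv2) and the standard library are available. Lean on these libraries where they do the work, as an engineer would, in place of code of your own. Each camera call takes 0.05 s, during which the arm holds its last target. There are 200 camera calls.

### The job

Take the brass cover plate out of the sloping blue fixture: lift the red spring finger by its black knob until its pin is out of the plate, swing the finger well aside and leave it there, then slide the plate up the slope out from under the two steel hooks and take it off. Lay it, same face up, flat and square across both black strips in the middle of the grey rest, setting it down without dropping it. Do not force the plate against the fixture, and leave the loose parts standing nearby where they are.

Things in the scene. Friction and masses are not known exactly. Their poses are not given: they have to be found in the camera images.
- nest: Sloping blue bed of the fixture, fixed, 30 degrees, low edge to the robot. Tilted frame: x up the slope, y across to the left, z square out of the bed; origin on the bed face, mid-width, at the plate's lower edge. Bed x -14 to 162, y -65 to 65 mm. Two rails (tops z = 12, |y| 8 to 16 mm) carry the plate; beside them 12 mm is free under it. Come in along -z, closing along y: 30 degrees off vertical.
- hook_lips (a point): Between the two steel hooks at the plate's lower edge (nest x = 6, y = 0, z = 22 mm): the end and underside of their lips. Hooks at |y| 10 to 22 mm, x -8 to 6, tops z = 27 mm. The lips reach 6 mm over the plate, 4 mm above it: slide it up the slope by more than 6 mm before lifting it along z. It slides hard while pressed on the rails: ease it up 1 or 2 mm first.
- back_stops (a point): Between the two back stop pins, on their faces towards the plate (nest x = 109, y = 0, z = 18 mm); pins 8 mm thick, 22 mm high, at y = +-16 mm. The plate, slid up the slope, meets them after about 9 mm, 3 mm past the hook lips: feel for that stop, rigid, and do not push on.
- finger_post (a point): Top of the steel post the red finger slides and turns on (nest x = 135, y = 0, z = 50 mm), 10 mm thick, square to the bed. Four 6 mm guide pins, 17 mm high, keep the plate from turning: at nest x = 14 and 92, y = +-30 mm, 2 mm beside the plate; the 70 mm between them are free for a gripper.
- cover_plate: Brass cover plate, loose, 100 x 50 x 6 mm, 0.1 to 0.2 kg. Origin: centre of the underside; x along its 100 mm (up the slope at the start), y across its 50 mm, z out of its upper face. A 12 x 20 mm (x, y) slot at x = +38 mm holds the finger's pin at the start. Starts on the rails against the hook stems, origin at (50, 0, 12) mm in the nest frame.
- finger_knob (a point): Top centre of the black round knob on the red finger: cylinder 14 mm across, 26 mm high, square to the bed, on the finger's arm (8 mm thick, 14 wide), 47 mm from the post's axis and right above the 6 mm steel pin. Starts near (88, 0, 52) mm in the nest frame. Gripped, it may turn between the pads.
- finger_lift (a joint): Lift of the red finger along its post, square to the bed (m). 0: the arm presses on the plate, its pin 7 mm down in the slot; above 0.007 the pin is out; 0.014 upper stop, rigid. The spring pulls it down, 6 N at 0, 9.5 N at the top, to -0.009 where no plate lies under it. It does not stay up by itself.
- finger_swing (a joint): Swing of the red finger round its post (rad). Near 0 it points down the slope over the plate; positive is counterclockwise seen from above (knob moves to nest -y); stops at -1.4 and 1.4. Beyond 0.9 either way it is clear of the plate. Light friction (1 N at the knob) keeps it where it is left. Swings only once the pin is lifted out.
- rest_top (a point): Rest, fixed on the table: grey base 120 x 100 x 6 mm, two black strips 10 mm wide, 80 mm long along y, at x = -32 and 32 mm, tops 20 mm above the table. Point: centre between the strips at their top height; x across the strips (the plate's length is to lie along x, either way round), y along them, z up. Round the strips 14 mm is free for fingertips.
- star_knob: Black star-shaped knob with a pale cap, 46 x 48 x 26 mm, loose to the left of the fixture; leave alone. Origin: centre of underside.
- bearing: Ball bearing, 52 mm across, 15 mm high, loose to the right of the fixture; leave alone. Origin: centre of underside.
- bushing: Pale bronze bushing, 36 mm across, 30 mm high, loose beyond the rest; leave alone. Origin: centre of underside.

How it is judged:
On the way, in this order (a step that is already met when the one before it is completed fails the run):
1. the finger is swung aside, clear of the plate, while the plate still lies in the nest ((value of joint finger_swing above 0.9 rad or value of joint finger_swing below -0.9 rad) and distance of cover_plate from where it was at the start of the episode below 0.008 m), for 0.2 s.
2. the plate, still down on the rails, is slid up the slope out from under the hooks (x of cover_plate in the frame of nest above 0.0565 m and z of cover_plate in the frame of nest below 0.018 m), for 0.05 s.
3. the plate is taken off the fixture, away from the bed (z of cover_plate in the frame of nest above 0.04 m), for 0.1 s.
At the end, for the whole second after the job is handed in: The plate lies at rest, brass upper face up and level within 4 degrees, on both strips of the rest, its centre within 20 mm of the rest's middle (height within 3 mm) and its length within 15 degrees of square to the strips; the finger is left swung at least 0.9 rad (about 50 degrees) aside ((value of joint finger_swing above 0.9 rad or value of joint finger_swing below -0.9 rad) and horizontal distance between cover_plate and rest_top below 0.02 m and z of cover_plate in the frame of rest_top between -0.003 and 0.003 m and angle between cover_plate's own z axis and vertical below 0.07 rad and angle between the x axis of cover_plate and the x axis of rest_top, either way round below 0.26 rad and linear speed of cover_plate below 0.02 m/s and velocity of joint finger_swing below 0.1 rad/s); the robot touches nothing.
It fails at once if the plate is forced against the fixture or pinched under the finger (more than 60 N in all between the plate and all the parts of the fixture, finger included; 15 N as it starts) (contact force between cover_plate and nest above 60 N).
It fails at once if the plate is dropped: it falls freely faster than 0.5 m/s (linear speed of cover_plate above 0.5 m/s and contact force between cover_plate and anything else below 0.1 N).
It fails at once if the star-shaped knob is pushed more than 20 mm from its place (distance of star_knob from where it was at the start of the episode above 0.02 m).
It fails at once if the ball bearing is pushed more than 20 mm from its place (distance of bearing from where it was at the start of the episode above 0.02 m).
It fails at once if the bushing is pushed more than 20 mm from its place (distance of bushing from where it was at the start of the episode above 0.02 m).
It also fails if it takes over 72 s, if anything falls off the work surface, if the arm or the gripper's body presses on something with over 40 N, if the wrist force passes 120 N, or if a joint passes its speed limit or range.

## Working session

There is one attempt and no reset: what is moved stays moved. The work goes in short steps, Python scripts to look and compute and a shell command to move; the robot and the scene stay as the last step left them, time stands still between calls to the robot, and variables do not carry over. Pictures are saved under pics/ and viewed, at most 12 in all, crops included, and the job is handed in when it is done.

```bash
ls; mkdir -p pics
cat > h.py <<'E'
import numpy as np, cv2
from scipy.spatial.transform import Rotation as R
from bench import sensors, cams, order
def grab(n):
    s=sensors.get_state(); f=cams.grab_frame(n)
    if 'mount' in f:
        T=np.eye(4); T[:3,:3]=R.from_euler('xyz',s['eef_rot']).as_matrix(); T[:3,3]=s['eef_pos']
        f['T']=T@np.array(f['mount'])
    else:
        T=np.eye(4); a=np.array(f['attitude']); T[:3,:3]=a if a.shape==(3,3) else R.from_euler('xyz',a).as_matrix(); T[:3,3]=f['eye']; f['T']=T
    return f
def world(f,u,v,z=None,zw=None):
    K=np.array(f['mtx']); r=np.array([(u-K[0,2])/K[0,0],(v-K[1,2])/K[1,1],1.])
    T=f['T']
    if zw is not None:
        d=T[:3,:3]@r; return T[:3,3]+d*(zw-T[2,3])/d[2]
    if z is None:
        w=f['range_z'][int(v)-1:int(v)+2,int(u)-1:int(u)+2]; w=w[w>0]; z=np.median(w) if w.size else 0
    return T[:3,3]+T[:3,:3]@(r*z)
E
python3 - <<'E'
from h import *
np.set_printoptions(precision=4,suppress=True)
s=sensors.get_state(); print(s['eef_pos'],s['eef_rot'],s['opening'])
for n in ['side','top']:
    f=grab(n); cv2.imwrite(f'pics/{n}0.png',f['frame']); print(n,f.get('attitude'),f.get('eye'),f['mtx'])
    np.savez(f'{n}0.npz',**{k:f[k] for k in('frame','range_z','mtx','T')})
    for t in ['nest','cover_plate','finger_knob','finger_post','hook_lips','back_stops','rest_top','star_knob','bearing','bushing']:
        for d in cams.landmark_of(n,t)[:1]:
            print(t,d['pixel'],round(d['score'],2),world(f,*d['pixel']))
E
```

```text
pics
[0.1839 0.5443 0.2131] [-3.1397 -0.      2.8158] 0.09150116454579822
side [-2.2672  0.0052 -0.6363] [ 0.0779 -0.746   0.8257] [[438.4603   0.     272.2745]
 [  0.     438.4603 204.7621]
 [  0.       0.       1.    ]]
nest [231.4, 216.6] 0.91 [0.5304 0.0666 0.0117]
cover_plate [250.1, 195.9] 0.86 [0.585  0.0497 0.0708]
finger_knob [251.1, 181.1] 0.61 [0.5926 0.0531 0.1162]
finger_post [264.8, 170.6] 0.76 [0.667  0.0938 0.0959]
hook_lips [229.4, 206.7] 0.76 [0.5305 0.0732 0.0436]
back_stops [261.9, 184.4] 0.89 [0.6195 0.0411 0.1   ]
rest_top [301.4, 303.7] 0.65 [ 0.5014 -0.2784  0.0039]
star_knob [223.1, 193.5] 0.53 [0.566  0.1689 0.0125]
bushing [341.6, 296.6] 0.57 [ 0.5875 -0.3203  0.007 ]
top [-2.9534 -0.0211 -1.5573] [ 0.4213 -0.0192  0.9349] [[395.0947   0.     281.3061]
 [  0.     395.0947 212.6459]
 [  0.       0.       1.    ]]
nest [238.4, 233.5] 0.85 [0.5405 0.0604 0.0507]
finger_knob [237.9, 209.0] 0.56 [0.5843 0.0576 0.113 ]
finger_post [242.9, 188.2] 0.88 [0.6245 0.0468 0.134 ]
hook_lips [237.4, 235.9] 0.92 [0.5355 0.0628 0.0468]
rest_top [388.8, 256.4] 0.93 [ 0.4979 -0.2913  0.0059]
star_knob [189.1, 220.4] 0.69 [0.5742 0.18   0.0163]
bearing [240.5, 236.4] 0.74 [0.5344 0.0557 0.0476]
bushing [395.8, 210.1] 0.44 [ 0.6107 -0.3142  0.0005]
```

View pics/top0.png

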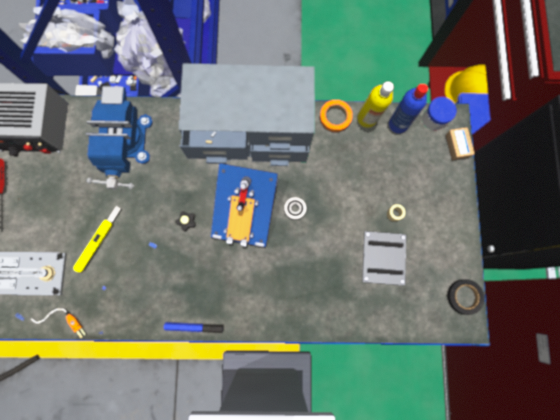

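View pics/side0.png

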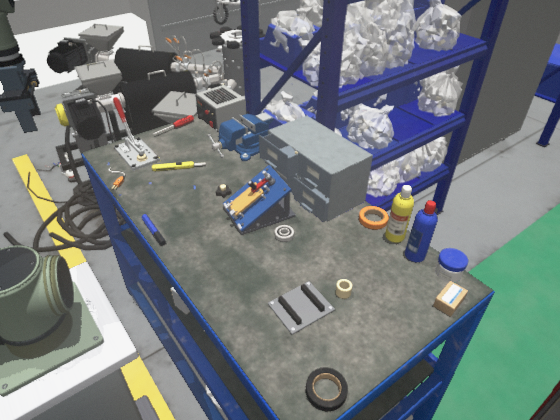

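```bash
python3 -m creep '[80,-120,120,0.1,1, 160,-240,190,0.22,1, 220,-330,190,0.22,1, 280,-420,190,0.22,1, 300,-480,190,0.22,1, 300,-480,190,0.22,1, 300,-480,190,0.22,1, 300,-480,190,0.22,1, 300,-480,190,0.22,1, 300,-480,190,0.22,1, 300,-480,190,0.22,1, 300,-480,190,0.22,1]'
python3 - <<'E'
from h import *
np.set_printoptions(precision=4,suppress=True)
s=sensors.get_state(); print(s['t'],s['eef_pos'],s['eef_rot'])
f=grab('wrist'); cv2.imwrite('pics/w1.png',f['frame']); np.savez('w1.npz',**{k:f[k] for k in('frame','range_z','mtx','T')})
print(f['mount'])
for t in ['nest','cover_plate','finger_knob','finger_post','hook_lips','back_stops','rest_top']:
    for d in cams.landmark_of('wrist',t)[:1]: print(t,d['pixel'],round(d['score'],2),world(f,*d['pixel']))
E
```

```text
t: 2.3
eef_pos: [0.4829, 0.0657, 0.4039]
eef_rot: [3.141, 0.001, 3.036]
force: [0.2, 1.0, 0.4]
opening: 0.0915
gripper_force: 0.0
2.3 [0.4829 0.0657 0.4039] [3.141  0.0008 3.0356]
[[-0.0011 -0.972  -0.2349  0.0653]
 [ 1.     -0.0012 -0.     -0.001 ]
 [-0.0003 -0.2349  0.972  -0.1715]
 [ 0.      0.      0.      1.    ]]
nest [282.6, 201.5] 0.77 [0.5397 0.0626 0.0481]
cover_plate [279.7, 230.6] 0.67 [0.5783 0.054  0.0699]
finger_knob [282.0, 250.7] 0.44 [0.5921 0.0557 0.1172]
finger_post [276.2, 285.8] 0.78 [0.4541 0.0667 0.5014]
hook_lips [281.7, 197.0] 0.98 [0.5334 0.0619 0.0444]
back_stops [277.6, 268.3] 0.97 [0.4509 0.0674 0.4991]
rest_top [62.4, 191.4] 0.93 [ 0.4943 -0.2919  0.0066]
```

View pics/w1.png

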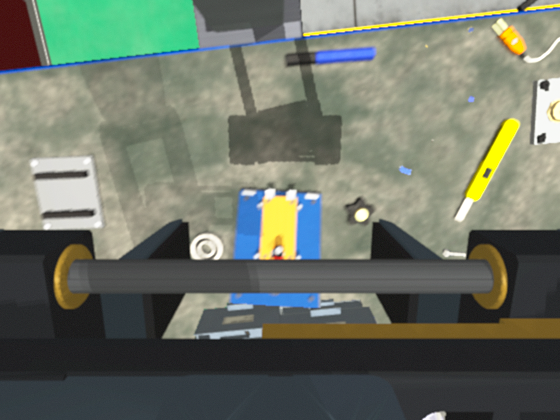

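```bash
python3 -m creep '[40,0,-20,0,1, 80,0,-40,0,1, 110,0,-60,0,1, 110,0,-60,0,1, 110,0,-60,0,1, 110,0,-60,0,1]'
python3 - <<'E'
from h import *
np.set_printoptions(precision=4,suppress=True)
f=grab('wrist'); cv2.imwrite('pics/w2.png',f['frame']); np.savez('w2.npz',**{k:f[k] for k in('frame','range_z','mtx','T')})
for t in ['nest','cover_plate','finger_knob','finger_post','hook_lips','back_stops']:
    for d in cams.landmark_of('wrist',t)[:1]: print(t,d['pixel'],round(d['score'],2),world(f,*d['pixel']))
d=np.load('top0.npz'); 
for uv in [(245,85),(245,140),(215,135)]: print(uv,world(d,*uv))
def pts(d):
    z=d['range_z']; v,u=np.nonzero(z>0); K=d['mtx']; c=np.c_[(u-K[0,2])/K[0,0],(v-K[1,2])/K[1,1],np.ones(len(u))]*z[v,u][:,None]
    return c@d['T'][:3,:3].T+d['T'][:3,3],d['frame'][v,u]
def rot(p): return p
for n,d in(('w2',f),('top',d)):
    P,C=pts(d); C=C.astype(int)
    m=(C[:,0]>C[:,2]+60)&(P[:,0]>.48)&(P[:,0]<.72)&(abs(P[:,1]-.055)<.1)&(P[:,2]>.003)&(P[:,2]<.13)
    Q=P[m]
    for _ in range(6):
        A=np.c_[Q[:,:2],np.ones(len(Q))]; k=np.linalg.lstsq(A,Q[:,2],rcond=None)[0]; r=abs(Q[:,2]-A@k); Q=Q[r<max(.002,2*r.std())] if _<5 else Q
    nrm=np.array([-k[0],-k[1],1]); nrm/=np.linalg.norm(nrm)
    print(n,len(Q),'normal',nrm,'tilt',np.degrees(np.arccos(nrm[2])),'yaw',np.arctan2(-nrm[1],-nrm[0]))
    yaw=np.arctan2(-nrm[1],-nrm[0]);
    ex=np.array([np.cos(yaw)*nrm[2],np.sin(yaw)*nrm[2],np.hypot(*nrm[:2])]); ey=np.cross(nrm,ex)
    q=np.c_[Q@ex,Q@ey].astype(np.float32); print(cv2.minAreaRect(q*1000)); 
    print('x',np.percentile(q[:,0],[.5,99.5]),'y',np.percentile(q[:,1],[.5,99.5]),'h',np.median(Q@nrm))
    (cx,cy),_,_=cv2.minAreaRect(q); print('center',cx*ex+cy*ey+np.median(Q@nrm)*nrm)
E
```

```text
t: 3.3
eef_pos: [0.5915, 0.0684, 0.3444]
eef_rot: [3.141, 0.001, 3.037]
force: [0.7, -0.8, 1.0]
opening: 0.0909
gripper_force: 0.0
nest [271.8, 127.4] 0.67 [0.5364 0.0627 0.0457]
cover_plate [268.6, 160.3] 0.83 [0.5755 0.0548 0.0687]
finger_knob [267.2, 178.9] 0.65 [0.5908 0.0529 0.1172]
finger_post [265.4, 217.2] 0.57 [0.6299 0.0471 0.1367]
hook_lips [273.0, 123.1] 0.83 [0.5315 0.0643 0.0224]
back_stops [265.0, 205.7] 0.6 [0.6242 0.0461 0.1062]
(245, 85) [0.8411 0.0469 0.1647]
(245, 140) [0.7302 0.0456 0.1349]
(215, 135) [0.7583 0.1172 0.0892]
w2 8229 normal [-0.4934  0.0817  0.866 ] tilt 30.007120547562714 yaw -0.16407540216843527
((540.3331298828125, 148.27981567382812), (176.1853790283203, 129.2255096435547), 0.010694003663957119)
x [0.4555 0.6276] y [0.0844 0.212 ] h -0.23820493383190194
center [0.6034 0.0504 0.0639]
top 2088 normal [-0.4917  0.0798  0.8671] tilt 29.877248362646107 yaw -0.16081097822702803
((539.3849487304688, 147.20654296875), (129.6659393310547, 175.89849853515625), 89.6884994506836)
x [0.4539 0.6263] y [0.0829 0.2113] h -0.23572483799224778
center [0.6011 0.0516 0.0643]
```

View pics/w2.png

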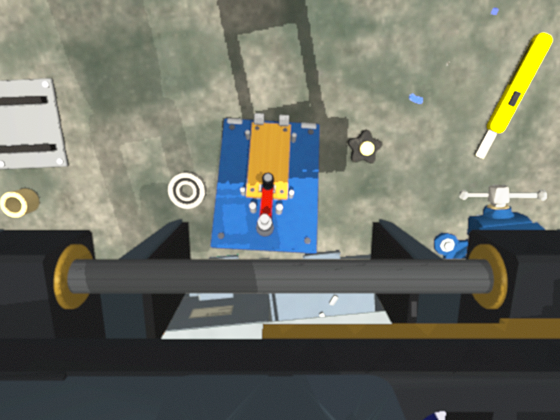

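```bash
python3 -m creep '[-1,-15,-50,-0.056,1, -1,-15,-100,-0.056,1, -1,-15,-150,-0.056,0.7, -1,-15,-195,-0.056,0.7, -1,-15,-195,-0.056,0.7, -1,-15,-195,-0.056,0.7, -1,-15,-195,-0.056,0.7]'
python3 - <<'E'
from h import *
s=sensors.get_state(); print(s['eef_pos'],s['eef_rot'])
f=grab('wrist'); cv2.imwrite('pics/w3.png',f['frame'])
E
```

```text
t: 4.35
eef_pos: [0.5936, 0.0527, 0.1514]
eef_rot: [3.14, 0.006, 2.98]
force: [-1.0, 0.1, 0.4]
opening: 0.0639
gripper_force: 0.0
[0.59357585 0.05273974 0.15139904] [3.14014396 0.00582384 2.97980347]
```

View pics/w3.png

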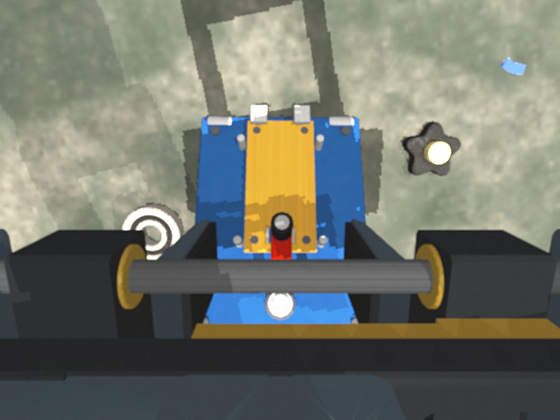

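```bash
python3 -m creep '[-3,0,-20,0,0.7, -3,0,-40,0,0.7, -3,0,-53,0,0.7, -3,0,-53,0,0.7, -3,0,-53,0,0.7, -3,0,-53,0,0.7]'
```

```text
t: 5.0
eef_pos: [0.5894, 0.0527, 0.0966]
eef_rot: [3.141, 0.003, 2.98]
force: [-0.1, 0.4, 0.1]
opening: 0.0636
gripper_force: 0.0
```

```bash
python3 -m creep '[0,0,0,0,0.3, 0,0,0,0,0, 0,0,0,0,0, 0,0,0,0,0, 0,0,0,0,0, 0,0,0,0,0, 0,0,0,0,0, 0,0,0,0,0]'
```

```text
t: 5.8
eef_pos: [0.5883, 0.0533, 0.0951]
eef_rot: [3.14, -0.0, 2.98]
force: [-0.6, 3.7, -0.7]
opening: 0.013
gripper_force: 30.0
```

```bash
python3 -m creep '[-1,0,2,0,0, -2,0.5,4,0,0, -3.5,0.5,6,0,0, -4.5,1,8,0,0, -5.7,1,10,0,0, -5.7,1,10,0,0, -5.7,1,10,0,0, -5.7,1,10,0,0]'
python3 - <<'E'
from h import *
f=grab('side'); cv2.imwrite('pics/s4.png',cv2.resize(f['frame'][130:260,190:330],None,fx=5,fy=5,interpolation=cv2.INTER_CUBIC)[:600,:700])
E
```

```text
t: 6.6
eef_pos: [0.5827, 0.0536, 0.105]
eef_rot: [3.141, 0.0, 2.98]
force: [4.6, 2.9, -9.3]
opening: 0.0132
gripper_force: 30.0
```

View pics/s4.png

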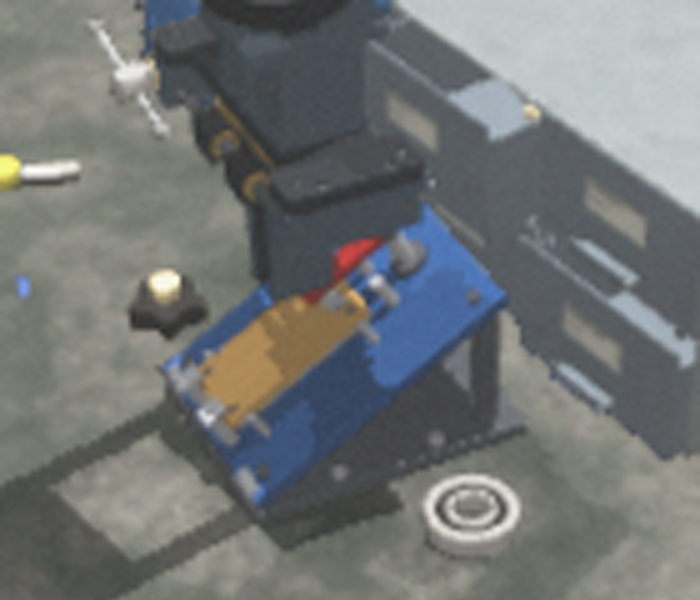

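```bash
python3 -m creep '[-0.6,-4.7,0.1,0,0, -0.7,-9.3,0.5,0,0, -0.4,-14,1,0,0, 0.2,-18.6,1.9,0,0, 1.3,-23,2.9,0,0, 2.7,-27.3,4.1,0,0, 2.7,-27.3,4.1,0,0, 2.7,-27.3,4.1,0,0]'
```

```text
t: 7.45
eef_pos: [0.5846, 0.0266, 0.1088]
eef_rot: [3.141, -0.002, 2.98]
force: [3.0, 4.1, -8.8]
opening: 0.0131
gripper_force: 30.0
```

```bash
python3 -m creep '[1.8,-4.1,1.4,0,0, 4.1,-8,3.1,0,0, 6.6,-11.5,4.8,0,0, 9.4,-14.7,6.7,0,0, 12.5,-17.7,8.7,0,0, 15.9,-20.1,10.9,0,0, 15.9,-20.1,10.9,0,0, 15.9,-20.1,10.9,0,0]'
```

```text
t: 8.25
eef_pos: [0.6014, 0.0077, 0.1199]
eef_rot: [3.139, -0.0, 2.979]
force: [5.7, 5.8, -9.7]
opening: 0.0132
gripper_force: 30.0
```

```bash
python3 -m creep '[2,-0.3,-3.5,0,0, 4,-0.6,-7,0,0, 6,-1,-10.5,0,0, 7.9,-1.3,-14,0,0, 7.9,-1.3,-14,0,0, 7.9,-1.3,-14,0,0.3, 7.9,-1.3,-14,0,0.3, 7.9,-1.3,-14,0,0.3, 7.9,-1.3,-14,0,0.3, 7.9,-1.3,-14,0,0.3]'
```

```text
t: 9.25
eef_pos: [0.609, 0.0046, 0.1065]
eef_rot: [-3.141, 0.0, 2.98]
force: [0.3, 0.3, -0.4]
opening: 0.0272
gripper_force: 0.0
```

```bash
python3 -m creep '[0,0,20,0,0.3, 0,0,60,0,0.3, 0,0,100,0,0.8, -30,20,150,0,1, -30,40,190,0,1, -30,50,220,0,1, -30,50,220,0,1, -30,50,220,0,1, -30,50,220,0,1]'
python3 - <<'E'
from h import *
np.set_printoptions(precision=4,suppress=True)
s=sensors.get_state(); print(s['eef_pos'])
f=grab('wrist'); cv2.imwrite('pics/w5.png',f['frame']); np.savez('w5.npz',**{k:f[k] for k in('frame','range_z','mtx','T')})
for t in ['cover_plate','finger_knob','finger_post','hook_lips','rest_top']:
    for d in cams.landmark_of('wrist',t)[:1]: print(t,d['pixel'],round(d['score'],2),world(f,*d['pixel']))
o=np.array([.5392,.0614,.027]);ps=-.162;c=np.cos(np.pi/6)
N=np.array([[c*np.cos(ps),c*np.sin(ps),.5],[-np.sin(ps),np.cos(ps),0],[-.5*np.cos(ps),-.5*np.sin(ps),c]])
z=f['range_z'];v,u=np.nonzero(z>0);K=f['mtx'];P=np.c_[(u-K[0,2])/K[0,0],(v-K[1,2])/K[1,1],np.ones(len(u))]*z[v,u][:,None]
P=P@f['T'][:3,:3].T+f['T'][:3,3];C=f['frame'][v,u].astype(int);q=(P-o)@N.T
m=(C[:,2]>C[:,0]+60)&(C[:,1]>C[:,0]+30)&(abs(q[:,1])<.05)&(q[:,0]>-.02)&(q[:,0]<.15)
print('plate',m.sum(),np.median(q[m],0),cv2.minAreaRect((q[m][:,:2]*1000).astype(np.float32)))
m=(C[:,2]>120)&(C[:,1]<60)&(C[:,0]<60)&(abs(q[:,1])<.1)&(q[:,0]<.2)&(q[:,0]>0); print('red',m.sum(),np.median(q[m],0))
m=(C[:,0]>C[:,2]+60)&(abs(q[:,2])<.01)&(abs(q[:,1])<.09)&(q[:,0]>-.03)&(q[:,0]<.18);print('bed',np.median(q[m][:,2]),cv2.minAreaRect((q[m][:,:2]*1000).astype(np.float32)))
E
```

```text
t: 10.15
eef_pos: [0.5784, 0.0544, 0.3244]
eef_rot: [-3.141, -0.003, 2.979]
force: [-0.5, -0.8, 0.5]
opening: 0.0805
gripper_force: 0.0
[0.5784 0.0544 0.3244]
cover_plate [374.1, 152.3] 0.42 [0.5756 0.1798 0.0198]
finger_knob [240.7, 219.9] 0.67 [0.6113 0.0045 0.1238]
finger_post [283.3, 236.4] 0.93 [0.6325 0.0477 0.1384]
hook_lips [283.2, 133.8] 0.81 [0.5322 0.0648 0.0218]
rest_top [18.8, 148.6] 0.95 [ 0.4939 -0.2927  0.007 ]
plate 3081 [ 0.0529 -0.0007  0.0174] ((61.871803283691406, -3.0251312255859375), (61.13907241821289, 145.78244018554688), 84.11261749267578)
red 335 [ 0.1244 -0.0261  0.0165]
bed -0.0005438429356897816 ((67.62129211425781, -0.6349105834960938), (129.5482177734375, 171.1922149658203), 89.80601501464844)
```

View pics/w5.png

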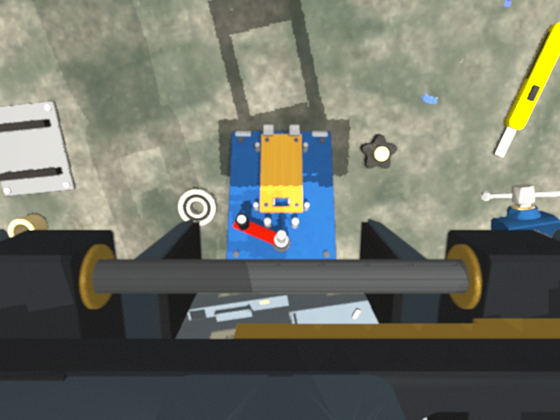

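```bash
python3 -m creep '[-7,2,-50,0,0.85, -7,2,-100,0,0.85, -7,2,-150,0,0.85, -7,2,-190,0,0.85, -7,2,-215,0,0.85, -7,2,-230,0,0.85, -7,2,-230,0,0.85, -7,2,-230,0,0.85, -7,2,-230,0,0.85]'
```

```text
t: 11.35
eef_pos: [0.5731, 0.0569, 0.0974]
eef_rot: [3.141, 0.002, 2.98]
force: [0.7, -0.0, 0.2]
opening: 0.0776
gripper_force: 0.0
```

```bash
python3 -m creep '[-1,-0.5,-12,0,0.85, -1,-0.5,-24,0,0.85, -1,-0.5,-32,0,0.85, -1,-0.5,-36,0,0.85, -1,-0.5,-36,0,0.85, -1,-0.5,-36,0,0.85, -1,-0.5,-36,0,0.85]'
```

```text
t: 12.05
eef_pos: [0.5715, 0.0564, 0.0605]
eef_rot: [3.141, 0.001, 2.98]
force: [0.3, 0.4, -0.5]
opening: 0.0776
gripper_force: 0.0
```

```bash
python3 -m creep '[-0.5,0,-1.5,0,0.85, -0.5,0,-1.5,0,0.7, -0.5,0,-1.5,0,0.6, -0.5,0,-1.5,0,0.55, -0.5,0,-1.5,0,0.5, -0.5,0,-1.5,0,0.45, -0.5,0,-1.5,0,0.45, -0.5,0,-1.5,0,0.45, -0.5,0,-1.5,0,0.45]'
```

```text
t: 12.95
eef_pos: [0.5707, 0.0564, 0.0587]
eef_rot: [3.141, 0.0, 2.98]
force: [-0.5, -0.1, 0.7]
opening: 0.0496
gripper_force: 30.0
```

```bash
python3 -m creep '[-0.4,0,0.7,0,0.4, -0.7,0,1.2,0,0.4, -1,0.2,1.7,0,0.4, -1,0.2,1.7,0,0.4, -1,0.2,1.7,0,0.4, -1,0.2,1.7,0,0.4]'
```

```text
t: 13.55
eef_pos: [0.5695, 0.0566, 0.0603]
eef_rot: [3.142, -0.0, 2.98]
force: [0.3, -0.8, -2.2]
opening: 0.0494
gripper_force: 30.0
```

```bash
python3 -m creep '[1.3,-0.2,0.75,0,0.4, 2.6,-0.4,1.5,0,0.4, 3.9,-0.6,2.2,0,0.4, 5.1,-0.8,3,0,0.4, 6,-1,3.5,0,0.4, 6.6,-1.1,3.85,0,0.4, 6.6,-1.1,3.85,0,0.4, 6.6,-1.1,3.85,0,0.4]'
```

```text
t: 14.35
eef_pos: [0.5762, 0.0555, 0.0642]
eef_rot: [3.142, -0.0, 2.98]
force: [0.1, -0.1, -2.3]
opening: 0.0494
gripper_force: 30.0
```

```bash
python3 -m creep '[0.4,-0.1,0.25,0,0.4, 0.7,-0.1,0.4,0,0.4, 0.7,-0.1,0.4,0,0.4, 0.7,-0.1,0.4,0,0.4]'
python3 - <<'E'
from h import *
f=grab('top'); g=grab('side')
a=cv2.resize(f['frame'][155:255,200:290],None,fx=4.4,fy=5,interpolation=cv2.INTER_CUBIC); b=cv2.resize(g['frame'][150:250,210:290],None,fx=5,fy=5,interpolation=cv2.INTER_CUBIC)
cv2.imwrite('pics/s6.png',np.hstack([a,b]))
E
```

```text
t: 14.75
eef_pos: [0.5769, 0.0554, 0.0646]
eef_rot: [3.141, 0.0, 2.98]
force: [0.6, -0.3, -2.0]
opening: 0.0491
gripper_force: 30.0
```

View pics/s6.png

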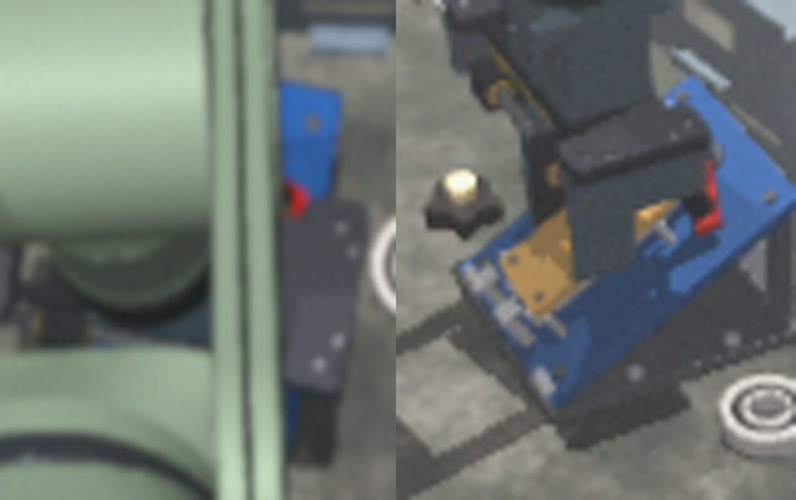

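```bash
python3 -m creep '[-0.7,0.1,1.3,0,0.4, -1.5,0.2,2.6,0,0.4, -2.2,0.4,3.9,0,0.4, -3,0.5,5.2,0,0.4, -3,0.5,5.2,0,0.4]'
```

```text
t: 15.35
eef_pos: [0.5739, 0.0559, 0.0701]
eef_rot: [3.141, 0.0, 2.98]
force: [0.1, -0.5, -0.8]
opening: 0.0493
gripper_force: 30.0
```

```bash
python3 -m creep '[-5,0.8,9,0,0.4, -11,1.8,19,0,0.4, -17,2.8,30,0,0.4, -23,3.7,40,0,0.4, -25,4,60,0,0.4, -25,4,80,0,0.4, -25,4,90,0,0.4, -25,4,90,0,0.4]'
python3 - <<'E'
from h import *
np.set_printoptions(precision=4,suppress=True)
for n in ('top0','w1'):
    f=np.load(n+'.npz');z=f['range_z'];v,u=np.nonzero(z>0);K=f['mtx'];P=np.c_[(u-K[0,2])/K[0,0],(v-K[1,2])/K[1,1],np.ones(len(u))]*z[v,u][:,None]
    P=P@f['T'][:3,:3].T+f['T'][:3,3];C=f['frame'][v,u].astype(int)
    near=(abs(P[:,0]-.496)<.08)&(abs(P[:,1]+.292)<.08)
    m=near&(P[:,2]>.012)&(P[:,2]<.03); q=P[m]; print(n,'strip pts',m.sum(),q.mean(0),(q[:,:2].min(0)+q[:,:2].max(0))/2,np.median(q[:,2]), cv2.minAreaRect((q[:,:2]*1000).astype(np.float32)))
    for s in (q[:,0]>.496,q[:,0]<.496): w=q[s]; print(' strip',w.mean(0),cv2.fitLine(w[:,:2].astype(np.float32),1,0,.01,.01).ravel())
    m=near&(C.min(1)>125)&(P[:,2]<.03); q=P[m]; r=cv2.minAreaRect((q[:,:2]*1000).astype(np.float32)); print(' base',m.sum(),r)
E
```

```text
t: 16.15
eef_pos: [0.5498, 0.06, 0.1618]
eef_rot: [3.14, 0.004, 2.98]
force: [-0.1, -0.3, -1.6]
opening: 0.0494
gripper_force: 30.0
top0 strip pts 322 [ 0.4951 -0.279   0.0205] [ 0.4908 -0.2802] 0.020779393755958886 ((489.71929931640625, -279.5951232910156), (79.92733001708984, 85.50553131103516), 86.211181640625)
 strip [ 0.527  -0.281   0.0204] [ 0.0654  0.9979  0.5275 -0.27  ]
 strip [ 0.4632 -0.277   0.0205] [ 0.0773  0.997   0.4629 -0.2825]
 base 2783 ((495.9569396972656, -291.9833068847656), (159.8756866455078, 158.8061065673828), 89.9459457397461)
w1 strip pts 735 [ 0.4971 -0.279   0.0199] [ 0.4979 -0.2814] 0.020475629787534255 ((497.69512939453125, -281.3404235839844), (81.43904876708984, 74.65135955810547), 85.87638854980469)
 strip [ 0.5289 -0.2809  0.0198] [ 0.0731  0.9973  0.5289 -0.2782]
 strip [ 0.4655 -0.2771  0.02  ] [ 0.0677  0.9977  0.4651 -0.2802]
 base 7889 ((495.99456787109375, -292.0007019042969), (159.92007446289062, 159.93499755859375), 0.012028084136545658)
```

```bash
python3 -m creep '[-5,-30,0,0,0.4, -12,-70,0,0.03,0.4, -20,-110,0,0.05,0.4, -26,-150,0,0.07,0.4, -32,-190,0,0.09,0.4, -40,-230,0,0.091,0.4, -46,-270,-15,0.091,0.4, -52,-310,-30,0.091,0.4, -57,-335,-50,0.091,0.4, -57,-341,-70,0.091,0.4, -57,-341,-70,0.091,0.4, -57,-341,-70,0.091,0.4]'
python3 -m creep '[0,0,0,0,0.4, 0,0,0,0,0.4]'
python3 - <<'E'
from h import *
g=grab('side'); cv2.imwrite('pics/s7.png',cv2.resize(g['frame'][210:350,220:380],None,fx=4,fy=4,interpolation=cv2.INTER_CUBIC))
E
```

```text
t: 17.35
eef_pos: [0.4915, -0.2806, 0.0892]
eef_rot: [3.14, -0.002, 3.071]
force: [0.6, 0.5, -1.1]
opening: 0.0495
gripper_force: 30.0
t: 17.55
eef_pos: [0.4927, -0.2807, 0.0909]
eef_rot: [-3.141, 0.002, 3.072]
force: [-0.7, -1.0, -0.8]
opening: 0.0496
gripper_force: 30.0
```

View pics/s7.png

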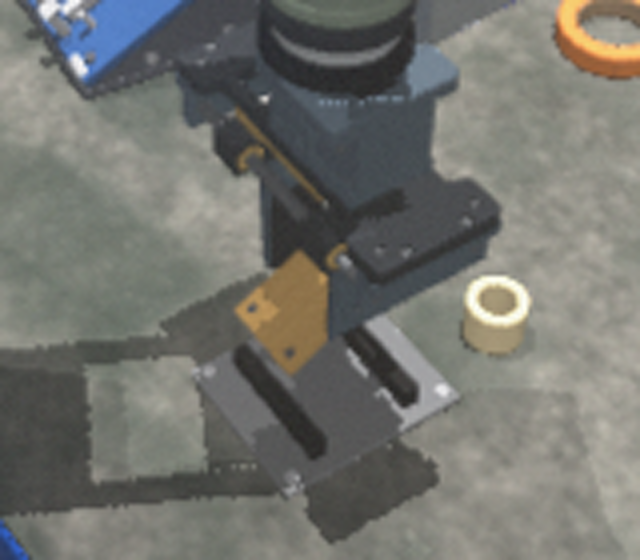

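```bash
python3 -m creep '[0,0,-15,0,0.4, 0,0,-30,0,0.4, 0,0,-40,0,0.4, 0,0,-46,0,0.4, 0,0,-46,0,0.4, 0,0,-46,0,0.4]'
python3 -m creep '[0,0,-2,0,0.4, 0,0,-4,0,0.4, 0,0,-6,0,0.4, 0,0,-8,0,0.4, 0,0,-10,0,0.4, 0,0,-10,0,0.4]'
```

```text
t: 18.2
eef_pos: [0.4923, -0.2813, 0.0443]
eef_rot: [-3.141, 0.001, 3.071]
force: [0.3, -0.0, -2.0]
opening: 0.0499
gripper_force: 30.0
t: 18.8
eef_pos: [0.4934, -0.2815, 0.0353]
eef_rot: [-3.141, 0.003, 3.07]
force: [0.4, 1.0, 7.1]
opening: 0.0492
gripper_force: 30.0
```

Contact; the plate should now turn between the pads as I press gently.

```bash
python3 -m creep '[0,0,-1,0,0.4, 0,0,-2,0,0.4, 0,0,-3,0,0.4, 0,0,-4,0,0.4, 0,0,-5,0,0.4, 0,0,-6,0,0.4, 0,0,-6,0,0.4]'
```

```text
t: 19.5
eef_pos: [0.4949, -0.282, 0.0302]
eef_rot: [-3.14, 0.007, 3.07]
force: [2.9, 1.9, 9.4]
opening: 0.0498
gripper_force: 30.0
```

```bash
python3 -m creep '[0,0,-1,0,0.4, 0,0,-2,0,0.4, 0,0,-3,0,0.4, 0,0,-4,0,0.4, 0,0,-5,0,0.4, 0,0,-6,0,0.4, 0,0,-7,0,0.4, 0,0,-8,0,0.4, 0,0,-8,0,0.4]'
python3 - <<'E'
from h import *
g=grab('side'); cv2.imwrite('pics/s8.png',cv2.resize(g['frame'][210:350,220:380],None,fx=4,fy=4,interpolation=cv2.INTER_CUBIC))
E
```

```text
t: 20.4
eef_pos: [0.4963, -0.2823, 0.0226]
eef_rot: [-3.139, 0.01, 3.07]
force: [6.0, 2.1, 9.7]
opening: 0.0495
gripper_force: 30.0
```

View pics/s8.png

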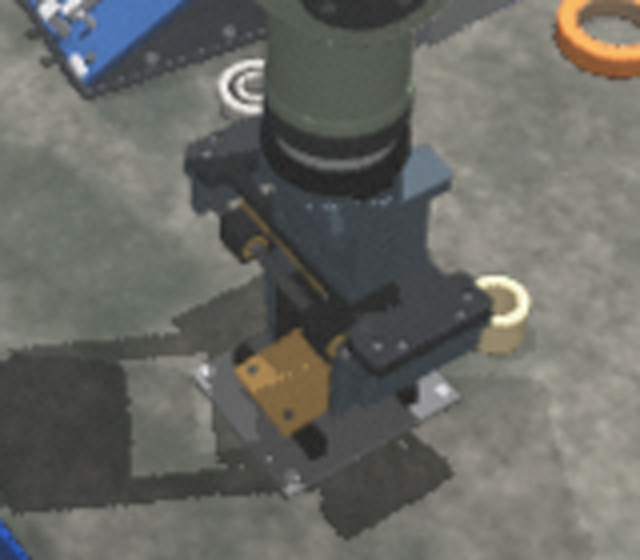

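```bash
python3 -m creep '[-0.5,0,-1,0,0.4, -1,0,-2,0,0.4, -1.5,0,-3,0,0.4, -2,0,-4,0,0.4, -2,0,-4,0,0.4]'
python3 -m creep '[0,0,-1,0,0.4, 0,0,-2,0,0.4, 0,0,-2,0,0.4]'
```

```text
t: 20.95
eef_pos: [0.4951, -0.2829, 0.0189]
eef_rot: [-3.138, 0.012, 3.07]
force: [6.2, 1.7, 9.1]
opening: 0.0498
gripper_force: 30.0
t: 21.25
eef_pos: [0.4952, -0.2829, 0.0169]
eef_rot: [-3.138, 0.012, 3.07]
force: [5.9, 1.4, 9.5]
opening: 0.0496
gripper_force: 30.0
```

```bash
python3 -m creep '[0,0,-0.7,0,0.4, 0,0,-1.4,0,0.4, 0,0,-1.4,0,0.4]'
python3 - <<'E'
from h import *
g=grab('side'); cv2.imwrite('pics/s9.png',cv2.resize(g['frame'][210:350,220:380],None,fx=4,fy=4,interpolation=cv2.INTER_CUBIC))
z=g['range_z'];v,u=np.nonzero(z>0);K=g['mtx'];P=np.c_[(u-K[0,2])/K[0,0],(v-K[1,2])/K[1,1],np.ones(len(u))]*z[v,u][:,None]
P=P@g['T'][:3,:3].T+g['T'][:3,3];C=g['frame'][v,u].astype(int)
m=(C[:,2]>C[:,0]+60)&(C[:,2]>110)&(abs(P[:,0]-.46)<.05)&(abs(P[:,1]+.28)<.04)&(P[:,2]<.06)&(P[:,2]>.015)
q=P[m]; k=np.linalg.lstsq(np.c_[q[:,:2],np.ones(len(q))],q[:,2],rcond=None)[0]; print(m.sum(),np.degrees(np.arctan(k[:2])),q.min(0),q.max(0))
E
```

```text
t: 21.55
eef_pos: [0.4952, -0.2829, 0.0161]
eef_rot: [-3.138, 0.012, 3.07]
force: [4.8, 1.8, 13.4]
opening: 0.0493
gripper_force: 30.0
70 [ 1.16656969 -0.35335893] [ 0.45063071 -0.30560216  0.02259379] [ 0.48424922 -0.25549555  0.02915591]
```

```bash
python3 -m creep '[0,0,0,0,0.58, 0,0,0,0,0.64, 0,0,0,0,0.7, 0,0,0,0,0.7, 0,0,0,0,0.7]'
python3 -m creep '[0,0,15,0,0.7, 0,0,40,0,0.7, 0,0,80,0,0.7, 0,0,120,0,0.8, 0,80,170,0,0.8, 0,120,220,0,0.8, 0,160,250,0,0.8, 0,200,250,0,0.8, 0,200,250,0,0.8, 0,200,250,0,0.8]'
python3 - <<'E'
from h import *
np.set_printoptions(precision=4,suppress=True)
for n in('side','top'):
    g=grab(n)
    z=g['range_z'];v,u=np.nonzero(z>0);K=g['mtx'];P=np.c_[(u-K[0,2])/K[0,0],(v-K[1,2])/K[1,1],np.ones(len(u))]*z[v,u][:,None]
    P=P@g['T'][:3,:3].T+g['T'][:3,3];C=g['frame'][v,u].astype(int)
    m=(C[:,2]>C[:,0]+60)&(C[:,2]>110)&(abs(P[:,0]-.497)<.08)&(abs(P[:,1]+.28)<.06)&(P[:,2]<.06)&(P[:,2]>.015)
    q=P[m]; k=np.linalg.lstsq(np.c_[q[:,:2],np.ones(len(q))],q[:,2],rcond=None)[0]; print(n,m.sum(),np.degrees(np.arctan(k[:2])),np.median(q,0),cv2.minAreaRect((q[:,:2]*1000).astype(np.float32)))
    if n=='side': a=cv2.resize(g['frame'][150:350,200:380],None,fx=3,fy=3,interpolation=cv2.INTER_CUBIC); cv2.imwrite('pics/s10.png',a)
E
```

```text
t: 22.1
eef_pos: [0.4895, -0.281, 0.012]
eef_rot: [3.141, -0.001, 3.071]
force: [-0.2, 0.4, -0.7]
opening: 0.0638
gripper_force: 0.0
t: 23.1
eef_pos: [0.4908, -0.0777, 0.265]
eef_rot: [3.14, 0.005, 3.075]
force: [-0.0, -1.3, 0.1]
opening: 0.0725
gripper_force: 0.0
side 808 [-0.3154  0.393 ] [ 0.4952 -0.2849  0.026 ] ((499.2485656738281, -282.42022705078125), (54.570899963378906, 100.91846466064453), 86.81910705566406)
top 0 [0. 0.] [nan nan nan] ((0.0, 0.0), (0.0, 0.0), 0.0)
  return _methods._mean(a, axis=axis, dtype=dtype,
  ret = um.true_divide(
```

View pics/s10.png

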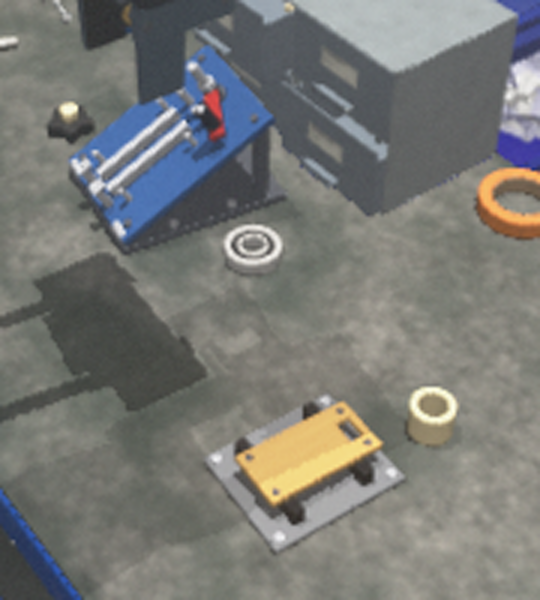

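The plate lies level, centred and square on both strips, with its top face about 26 mm above the table. The finger is still swung aside and the loose parts have not moved.

```bash
python3 -c "
from bench import order
print(order.job_done())"
```

```text
the job is handed in; nothing more can be done
None
```

The job is handed in at about 23 s (no verdict was returned): the plate lies level and square on both strips, within about 3 mm of the rest's middle. The finger is left swung about 1.2 rad aside, and the loose parts look undisturbed.

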